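Seat a housing in the fence corner and set its end cap for the tack weld

ROBOT

A 6-joint arm with a two-finger parallel gripper is mounted at the origin on the work surface. World frame = base frame: x ahead of the robot, y to its left, z up, the work surface at z = 0. Lengths are in m, angles in degrees, forces in N, time in s.
With the tool pointing down it reaches from about 0.4 to 0.825 m from the base axis. Payload 7 kg.
Tool frame: the origin (TCP) lies midway between the tips of the shut fingers; the grasp point (between the pads) lies 19 mm behind it; z points along the fingers, y is the line along which they close (so a half turn about z gives the same grasp; the last joint's range is limited). The gripper opens to 88 mm and grips with 3 to 60 N. Pads are 19 mm wide; open, the fingers measure 130 mm over their backs; the gripper's body (78 mm by 193 mm) begins 47 mm behind the grasp point.
Start: joints at [79.876, 20.546, 0.682, 0, -70.136, -16.507], TCP at [0.303, 0.603, 0.227] pointing down, gripper open.
Joint ranges: [-176.03, 176.03], [-82.01, 121.73], [-58.28, 71.71], [-173.87, 95.51], [-174.79, -0.11], [-173.66, 173.66]. Speed limits (degrees/s): [136.94, 136.94, 172.46, 180, 180, 180].

INTERFACE

Orientations are given as [roll, pitch, yaw] about the fixed x, y, z axes, in that order (R = Rz(yaw) Ry(pitch) Rx(roll)).
In Python, from plant import telemetry, viewer, workorder gives the robot as it stands. The module is installed in compiled form; this text tells all that it offers.
- The arm moves only by the tool carry_out, never from a script. Its argument "rows" is a list of rows, each a list of 6 numbers: the shift along the tool's x, y, z in m, then the turn, a rotation vector about the tool's x, y, z in rad. In form: [[tx, ty, tz, ax, ay, az], ...]. A call has 1 to 8 rows; each row is the pose to reach, as a shift and turn from the pose commanded when the call began, along the tool's axes at that moment; what a row does not reach only later rows make up. A row lasts 1/8 s, in which the tool goes at most 62.5 mm and 10.7 degrees, less where a joint would pass 70% of its speed; a pose out of reach is approached as far as the arm can. A call with a gripper value outside its range is refused whole. "grip" is the gripper's target within -1 to 1 (fully open at 1, half-way at 0, shut at -1), set as the call begins (left out, the last holds). The fingers move at their own pace and stop on an object; the grip force is fixed at half the most. Time passes only in rows, so rows that repeat a pose let the fingers close. It gives the time, the measured TCP pose, the force, the opening and the grip force at its end, in the units of the state.
- telemetry.get_obs(): the state, without advancing time (a new reading comes with each control period).
- viewer.snapshot(name): name is "scene" or "top" or "wrist"; returns the picture (480x640x3 uint8, red, green, blue); there is no depth.
- viewer.camera_info(name): a dict with "intrinsics" (3x3 intrinsics, pixels), "extrinsics" (4x4, takes a point from camera to world coordinates); the wrist camera has in their place "tool_from_camera" (4x4, takes a point from camera to tool coordinates, whose origin is the TCP and whose axes are the flange's). Camera axes: x right, y down, z forward; pixel columns grow to the right and rows downward; lengths in m; the calibration is good to about 2 mm. A picture is of the moment at which its call begins: read the wrist's pose just before it. camera_info takes no time and is no camera call.
- workorder.close_job(): hands the job in; it is judged then, once.
The state is a dict: "clock": time; "joint_pos": joint angles; "qvel": joint speeds; "tau": joint torques, N m; "tool_pos": TCP position; "orientation": TCP orientation; "force": force on the tool from outside, world axes, zero at the start; "moment": the same for the moment, N m; "opening": finger opening in m; "gripper_force": force on a finger pad.
Only numpy, scipy, OpenCV 4.12 (cv2) and the standard library are available. Lean on these libraries where they do the work, as an engineer would, in place of code of your own. Each camera call takes 0.05 s, during which the arm holds its last target. There are 200 camera calls.

TASK

Push the steel housing that has its end cap on it square and flush into the corner of the fixture's two fence rails. Then screw its knurled cap down, clockwise from above, until it bottoms out, and back it off a quarter turn to leave the weld gap. Finish while still gripping the cap there for the tack weld, the housing still flat and snug in the corner; leave everything else on the bench where it is.

Things in the scene. Friction and masses are not known exactly. Their poses are not given: they have to be found in the camera images.
- fixture: Fixed dark steel plate 260 x 260 x 16 mm, origin at the centre of its underside. Two straight bright steel fence rails, 16 mm wide, stand 20 mm above it along its +x and +y edges: inner faces at x = +110 mm and y = +110 mm of this frame, each spanning -90 to +100 mm lengthwise (a small relief gap where they would meet). Else bare. Position and yaw (to 0.35 rad either way) vary.
- corner (a point): Point on the plate's top face where the inner faces of the two rails would meet; axes as the fixture's. The housing sits flush when its origin is at (-36, -36, 0) mm in this frame and its sides are parallel to the rails.
- housing: The workpiece, loose on the plate: plain steel block 72 x 72 mm, 32 mm high, round port in its -x side, the cap on a 36 mm threaded neck in the middle of its top. About 0.9 kg with the cap. Origin at the centre of its underside, z up. Starts 20 to 55 mm short of each rail's flush position and up to 0.3 rad out of square to the rails. When flush, the rails keep it from turning with the cap.
- cap: The end cap, started on the housing's neck: round knurled steel, 46 mm diameter, 28 mm high, two pin holes and a scribed line on top. Origin at the centre of its lower rim, on the housing's axis. Bottomed out, that rim is 32 mm above the housing's origin (on the block's top), and 3 mm higher per turn unscrewed. Grip across its diameter from above at any yaw, fingertips above block and rails.
- cap_turn (a joint): Turn of the cap on its right-hand thread, rad: 0 = bottomed out (hard stop), growing as it is unscrewed (counter-clockwise from above); a quarter turn off the stop is 1.571. Starts at 2.2 to 4.2. It turns with about 0.06 N m and stays where it is left; the moment rises sharply at the stop, and forcing it on there (over about 0.5 N m) wrenches the housing out of the corner.
- washer: Bystander: flat steel washer, 32 mm across, 4 mm thick, lying on the fixture plate's -x side. Origin at the centre of its underside.
- hex_key: Bystander: dark L-shaped hex key, 75 x 20 mm, 6 mm thick, lying on the fixture plate along its -y edge. Origin near the middle of its long leg.
- bare_housing: Bystander: a second housing, like the first but with its threaded neck bare (22 mm high), on the table to the right of the fixture. Origin at the centre of its underside.
- spare_cap: Bystander: a second knurled cap, 46 mm across, 28 mm high, standing on the table to the left of the fixture. Origin at the centre of its underside.
- wrench: Bystander: wrench, 180 mm long, lying on the table to the left. Origin at its middle.
- wire_spool: Bystander: spool of filler wire, 80 mm across, 32 mm high, on the table to the left of the fixture. Origin at the centre of its underside.
- flux_jar: Bystander: small white jar, 54 mm across, 60 mm high, on the table to the right of the fixture. Origin at the centre of its underside.
Not all that is in view belongs to the job. Leave any yellow look-alike of the housing alone.

How it is judged (in metres and radians):
On the way, in this order (a step that is already met when the one before it is completed fails the run):
1. the housing lies flat in the corner, each side within 2 mm of its rail and square to within 2 degrees (x of housing in the frame of corner above -0.038 m and y of housing in the frame of corner above -0.038 m and z of housing in the frame of corner below 0.003 m and angle between the x axis of housing and the x axis of fixture, either way round below 0.035 rad), for 0.2 s.
2. the cap is bottomed out (value of joint cap_turn below 0.06 rad), for 0.1 s.
At the end, for the whole second after the job is handed in: The cap stands a quarter turn (90 degrees, give or take 17) off its stop, still, and gripped by the fingers with more than 8 N; the housing lies flat and still in the corner, each side within 2 mm of its rail and square to within 2 degrees (all of step 1 and value of joint cap_turn between 1.271 and 1.871 rad and velocity of joint cap_turn between -0.1 and 0.1 rad/s and contact force between the fingers and cap above 8 N and linear speed of housing below 0.01 m/s); the arm keeps its last pose, push and grip.
It fails at once if one of the other things on the bench was moved more than 20 mm (distance of any of washer, hex_key, bare_housing, spare_cap, wrench, wire_spool, flux_jar from where it was at the start of the episode above 0.02 m).
It also fails if it takes over 64 s, if anything falls off the work surface, if the arm or the gripper's body presses on something with over 40 N, if the wrist force passes 120 N, or if a joint passes its speed limit or range.

## Working session

There is one attempt and no reset: what is moved stays moved. The work goes in short steps, Python scripts to look and compute and a tool call to move; the robot and the scene stay as the last step left them, time stands still between calls to the robot, and variables do not carry over. Pictures are saved under pics/ and viewed, at most 13 in all, crops included, and the job is handed in when it is done.

Besides the shell and the picture viewer there is one more tool, called after "Request:" in YAML: its name, and indented under it one key for each argument. carry_out: Moves the arm, as the interface text tells. Its arguments: {"type":"object","properties":{"rows":{"type":"array"},"grip":{"type":"number"}},"required":["rows"]}

```bash
mkdir -p pics
python3 - <<'E'
from plant import telemetry, viewer
import cv2,numpy as np
print(telemetry.get_obs())
for n in("scene","top"):
    im=viewer.snapshot(n); cv2.imwrite(f"pics/{n}0.png",im[:,:,::-1]); i=viewer.camera_info(n)
    np.set_printoptions(suppress=True,precision=4);print(i["intrinsics"],i["extrinsics"])
print(viewer.camera_info("wrist"))
E
```

```text
{'clock': 0.0, 'joint_pos': array([ 7.98741579e+01,  2.05927892e+01,  6.34618455e-01, -1.85658102e-02,
       -7.01366289e+01, -1.65062115e+01]), 'qvel': array([-0.04086683,  0.16668634,  0.0071133 , -0.00801748,  0.07382997,
       -0.06972949]), 'tau': array([-1.38759264e-03, -5.82715845e+01,  2.93074769e+01,  6.99772239e+00,
        7.13321962e-03, -1.78126411e-04]), 'tool_pos': array([0.30239722, 0.60293413, 0.22561872]), 'orientation': array([ 1.79904148e+02, -1.02030739e-02, -2.66383677e+01]), 'force': array([ 1.08326843,  0.21251983, -0.00305548]), 'moment': array([-0.01407552,  0.02315184,  0.02465715]), 'gripper_force': 0.0, 'opening': 0.08757333423045593}
[[457.9726   0.     313.2681]
 [  0.     457.9726 238.6243]
 [  0.       0.       1.    ]] [[ 0.863   0.4215 -0.2785  0.8249]
 [ 0.505  -0.7359  0.451  -0.4161]
 [-0.0149 -0.5299 -0.8479  0.8712]
 [ 0.      0.      0.      1.    ]]
[[560.4509   0.     318.7746]
 [  0.     560.4509 236.5167]
 [  0.       0.       1.    ]] [[-0.0114 -0.9987  0.0495  0.4618]
 [-0.9999  0.0113 -0.0024  0.0138]
 [ 0.0019 -0.0495 -0.9988  1.3624]
 [ 0.      0.      0.      1.    ]]
{'intrinsics': array([[390.856 ,   0.    , 326.2185],
       [  0.    , 390.856 , 240.6756],
       [  0.    ,   0.    ,   1.    ]]), 'tool_from_camera': array([[-0.0017, -0.9553, -0.2956,  0.0797],
       [ 1.    , -0.0019,  0.0001, -0.0004],
       [-0.0007, -0.2956,  0.9553, -0.1579],
       [ 0.    ,  0.    ,  0.    ,  1.    ]])}
```

View pics/top0.png

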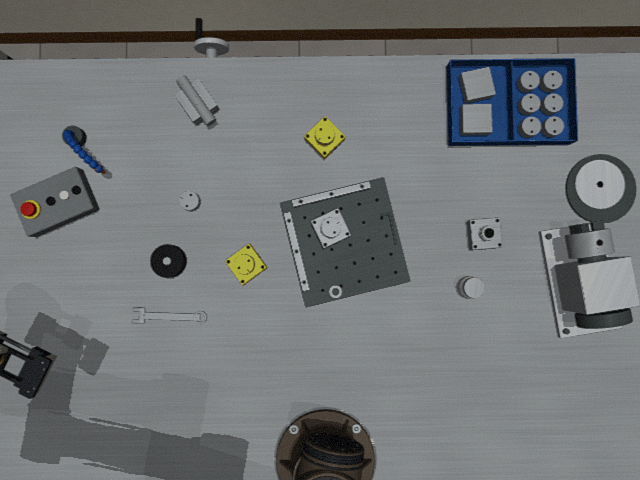

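View pics/scene0.png

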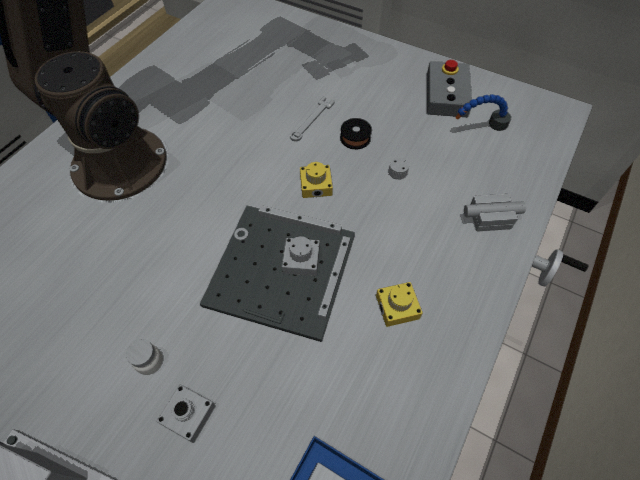

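The bench shows one grey housing with its cap at top-view (331,228), on the plate. The other candidates are yellow look-alikes at (324,137) and (246,264), and a bare housing at (484,234). The first is the only grey one with a cap on the plate. I'll measure it and confirm in a crop.

```bash
cat > h.py <<'E'
import cv2,numpy as np
from plant import telemetry, viewer
np.set_printoptions(suppress=True,precision=4)
from scipy.spatial.transform import Rotation as R
def cast(uv,z,K,T):
    uv=np.atleast_2d(uv).astype(float)
    d=np.c_[(uv-K[:2,2])/K[[0,1],[0,1]],np.ones(len(uv))]@T[:3,:3].T
    return T[:3,3]+d*((z-T[2,3])/d[:,2])[:,None]
def wristT(o,i):
    T=np.eye(4);T[:3,:3]=R.from_euler('xyz',o['orientation'],degrees=True).as_matrix();T[:3,3]=o['tool_pos']
    return T@i['tool_from_camera']
E
python3 - <<'E'
from h import *
im=cv2.imread("pics/top0.png");i=viewer.camera_info("top");K,T=i["intrinsics"],i["extrinsics"]
g=im.max(2); roi=np.zeros_like(g);roi[170:315,268:420]=1
dark=((g<95)&(roi>0)).astype(np.uint8)
dark=cv2.morphologyEx(dark,cv2.MORPH_CLOSE,np.ones((5,5)))
c=max(cv2.findContours(dark,0,2)[0],key=cv2.contourArea)
def rect(c,z):
    P=cast(c.reshape(-1,2),z,K,T)[:,:2].astype(np.float32)
    (ce,s,a)=cv2.minAreaRect(P*1000);return np.array(ce),s,a
print("plate",rect(c,.016))
m=np.zeros_like(g);cv2.drawContours(m,[cv2.convexHull(c)],-1,1,-1)
br=((g>130)&(m>0)).astype(np.uint8)
for cc in cv2.findContours(br,0,2)[0]:
    if cv2.contourArea(cc)>60: print(cv2.boundingRect(cc),cv2.contourArea(cc),"z.036",rect(cc,.036),"z.048",rect(cc,.048))
crop=cv2.resize(im[170:315,260:420],None,fx=4.5,fy=4,interpolation=cv2.INTER_CUBIC);cv2.imwrite("pics/crop1.png",crop)
E
```

```text
plate (array([515.8214, -50.6555]), (260.5337219238281, 260.7394104003906), 13.185221672058105)
(329, 286, 13, 12) 105.0 z.036 (array([397.28  , -26.1904]), (28.308359146118164, 25.847490310668945), 89.33869934082031) z.048 (array([397.8641, -25.8283]), (28.05225372314453, 25.61367416381836), 89.33865356445312)
(284, 212, 25, 79) 399.0 z.036 (array([494.1074,  65.0648]), (188.354736328125, 14.871936798095703), 13.19918441772461) z.048 (array([493.8155,  64.6013]), (186.650634765625, 14.737378120422363), 13.199185371398926)
(312, 210, 37, 36) 759.5 z.036 (array([547.983 , -17.2335]), (70.12378692626953, 70.1167984008789), 25.885034561157227) z.048 (array([547.2038, -16.9525]), (69.48939514160156, 69.48242950439453), 25.884998321533203)
(292, 184, 70, 22) 335.0 z.036 (array([627.0665,  -8.7678]), (14.746033668518066, 167.3889617919922), 13.152335166931152) z.048 (array([625.5717,  -8.5634]), (14.612627029418945, 165.8746337890625), 13.152355194091797)
```

View pics/crop1.png

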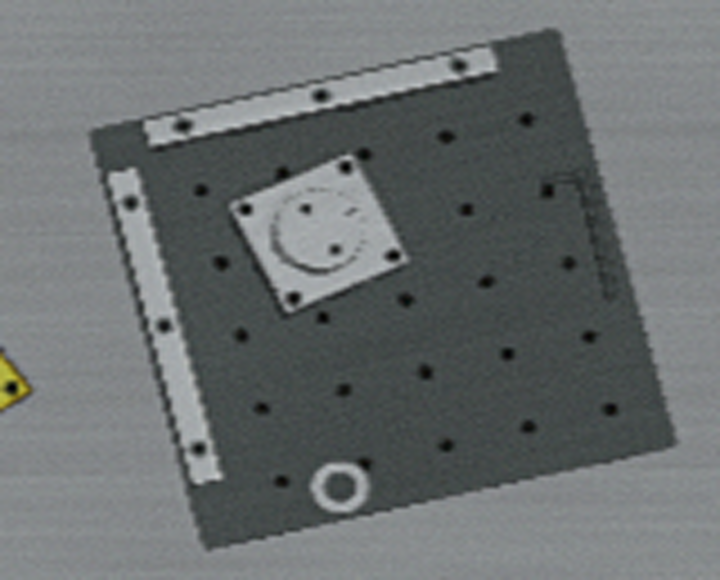

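The crop shows the grey capped housing at crop (318,235), which is the one meant. Rails are on the upper (+x) and left (+y) edges. The plate measures 260.5 mm, at yaw 13.2° and centre (0.516, -0.051). The housing is at (0.547, -0.017), about 12.7° out of square and 36/48 mm short of flush, so it fits the description. I'll go above it, with the wrist wound counter-clockwise.

Request:
carry_out:
  rows:
    - [0.046,0.041,0.006,0,0,-0.1]
    - [0.09,0.08,0.012,0,0,-0.25]
    - [0.135,0.12,0.02,0,0,-0.4]
    - [0.18,0.16,0.026,0,0,-0.55]
    - [0.225,0.2,0.033,0,0,-0.7]
    - [0.27,0.24,0.04,0,0,-0.85]
    - [0.315,0.28,0.046,0,0,-1.0]
    - [0.36,0.32,0.05,0,0,-1.1]
  grip: 1

```text
clock: 1.1
tool_pos: [0.4811, 0.154, 0.1763]
orientation: [-180.0, 0.0, 36.6]
force: [0.7, 0.1, 0.3]
opening: 0.0873
gripper_force: 0.0
```

```bash
cat >> h.py <<'E'
def delta(p,yaw):
    o=telemetry.get_obs();Rt=R.from_euler('xyz',o['orientation'],degrees=True)
    d=Rt.inv().apply(np.array(p)-o['tool_pos']); r=(Rt.inv()*R.from_euler('xyz',[180,0,yaw],degrees=True)).as_rotvec()
    print(o['clock'],o['joint_pos'],o['tool_pos'],o['orientation'],"F",o['force'],o['moment'],o['opening'],o['gripper_force'],'\nMOVE',d,r)
E
python3 -c "
from h import *
delta([.547,-.017,.16],60)"
```

```text
1.1 [ 40.0629   6.8577 -24.5744  -0.0048 -58.5796  86.5837] [0.4811 0.154  0.1763] [-179.9966    0.012    36.6442] F [0.6859 0.0808 0.3214] [ 0.0085 -0.1932 -0.0462] 0.087288172494331 0.0 
MOVE [-0.0492  0.1766  0.0163] [-0.0001  0.0002 -0.4076]
```

Request:
carry_out:
  rows:
    - [-0.012,0.044,0.004,0,0,-0.15]
    - [-0.024,0.088,0.008,0,0,-0.3]
    - [-0.037,0.132,0.012,0,0,-0.45]
    - [-0.049,0.177,0.016,0,0,-0.6]
    - [-0.049,0.177,0.016,0,0,-0.75]
    - [-0.049,0.177,0.016,0,0,-0.75]

```text
clock: 1.85
tool_pos: [0.5462, -0.0163, 0.1601]
orientation: [-179.9, 0.0, 79.2]
force: [0.7, 0.5, -0.5]
opening: 0.0875
gripper_force: 0.0
```

Run:
```python
from h import *
o=telemetry.get_obs();im=viewer.snapshot("wrist");i=viewer.camera_info("wrist");cv2.imwrite("pics/w1.png",im[:,:,::-1])
print(o['joint_pos'],o['tool_pos'],o['orientation'])
T=wristT(o,i);Ti=np.linalg.inv(T)
# predicted cap centre
for p in([.547,-.017,.077],[.571,.038,.016]):
    q=(Ti@np.r_[p,1])[:3];print(i['intrinsics']@q/q[2])
```

```text
[ 18.8359  11.6654 -20.9449  -0.0101 -57.4502 150.4011] [ 0.5462 -0.0163  0.1601] [-179.9431    0.0225   79.2315]
[328.6186 250.385    1.    ]
[345.8578 151.0388   1.    ]
```

View pics/w1.png

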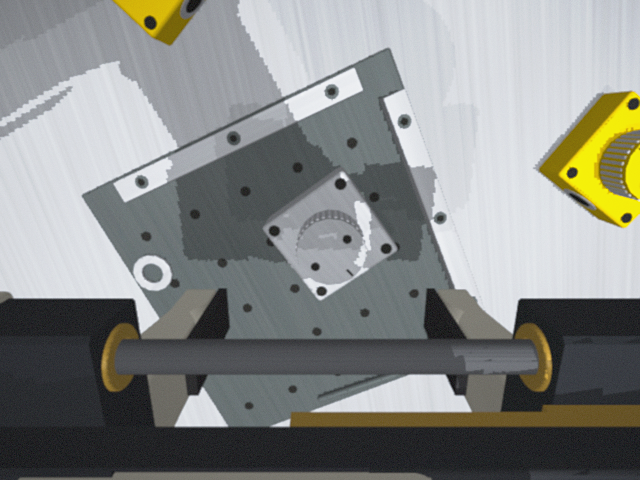

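The wrist view puts the cap centre near (327,248), against (329,250) predicted, so the estimate holds to about 1 mm. Next I descend and grip.

Request:
carry_out:
  rows:
    - [0,0.001,0.04,0,0,0]
    - [0,0.001,0.075,0,0,0]
    - [0,0.001,0.095,0,0,0]
    - [0,0.001,0.105,0,0,0]
    - [0,0.001,0.105,0,0,0]

```text
clock: 2.52
tool_pos: [0.5473, -0.0154, 0.0554]
orientation: [-180.0, 0.0, 79.3]
force: [-0.1, 0.2, -0.1]
opening: 0.0876
gripper_force: 0.0
```

Request:
carry_out:
  rows:
    - [0,0,0,0,0,0]
    - [0,0,0,0,0,0]
    - [0,0,0,0,0,0]
    - [0,0,0,0,0,0]
    - [0,0,0,0,0,0]
    - [0,0,0,0,0,0]
  grip: -1

```text
clock: 3.28
tool_pos: [0.5485, -0.0156, 0.0559]
orientation: [179.9, -0.0, 79.4]
force: [3.2, -0.0, -1.0]
opening: 0.0451
gripper_force: 30.0
```

```bash
python3 -c "
from h import *
delta([.571,.038,.054],66.5)"
```

```text
3.275 [ 18.8425  18.6841 -27.5595   0.0299 -43.6638 150.5223] [ 0.5485 -0.0156  0.0559] [179.9092  -0.0276  79.3864] F [ 3.1577 -0.0395 -1.0062] [-0.2964 -1.4559  0.0827] 0.045115677061754116 29.995403587818146 
MOVE [0.0569 0.0123 0.0019] [ 0.0015 -0.0007  0.2249]
```

Gripped at 45 mm opening and 30 N. I'll drag the housing towards the corner, turning along with it.

Request:
carry_out:
  rows:
    - [0.008,0.002,0,0,0,0.03]
    - [0.015,0.003,0,0,0,0.07]
    - [0.022,0.005,0,0,0,0.11]
    - [0.028,0.006,0,0,0,0.14]
    - [0.034,0.007,0,0,0,0.17]
    - [0.04,0.0085,0,0,0,0.2]
    - [0.045,0.0095,0,0,0,0.22]
    - [0.045,0.0095,0,0,0,0.22]

```text
clock: 4.28
tool_pos: [0.5623, 0.0242, 0.0556]
orientation: [-179.8, 0.3, 66.7]
force: [-6.5, -8.2, 10.4]
opening: 0.0452
gripper_force: 30.0
```

Run:
```python
from h import *
delta([.571,.038,.055],66.5)
im=viewer.snapshot("top");cv2.imwrite("pics/crop2.png",cv2.resize(im[170:315,260:420,::-1],None,fx=4.5,fy=4,interpolation=cv2.INTER_CUBIC))
o=telemetry.get_obs();w=viewer.snapshot("wrist");cv2.imwrite("pics/w2.png",w[:,:,::-1])
```

```text
4.275 [ 22.4386  20.0379 -25.4356   0.0897 -44.9045 134.2123] [0.5623 0.0242 0.0556] [-179.7815    0.3148   66.7153] F [-6.5308 -8.1656 10.4371] [-3.3055  2.2181 -0.0237] 0.04519700885685649 30.00844895839691 
MOVE [0.0161 0.0026 0.0006] [-0.0038  0.0055  0.0037]
```

View pics/w2.png

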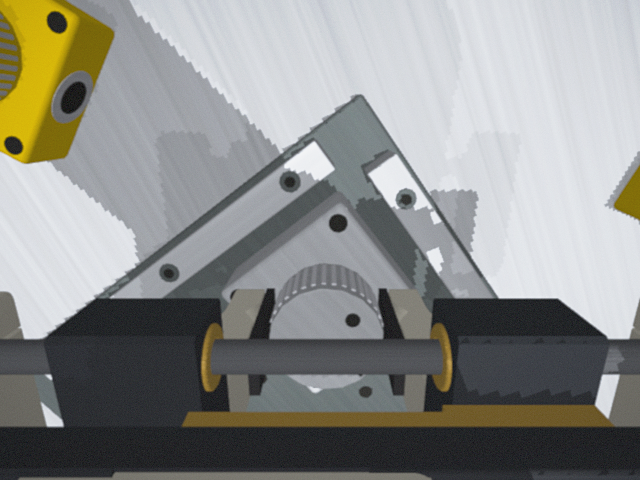

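The wrist view shows the cap centred in the fingers at (325,335). The housing is nearly square, with gaps still open to both rails. Pushing on until the rails take it.

Request:
carry_out:
  rows:
    - [0.003,0.0005,0.0,0,0,0]
    - [0.006,0.001,0.0,0,0,0]
    - [0.009,0.0015,0,0,0,0]
    - [0.012,0.002,0,0,0,0]
    - [0.015,0.0025,0,0,0,0]
    - [0.017,0.003,0,0,0,0]
    - [0.017,0.003,0,0,0,0]

```text
clock: 5.25
tool_pos: [0.5707, 0.0376, 0.0556]
orientation: [-179.7, 0.4, 66.7]
force: [-8.8, -12.3, 13.0]
opening: 0.0456
gripper_force: 30.0
```

Run:
```python
from h import *
delta([.571,.038,.055],66.5)
im=viewer.snapshot("top");cv2.imwrite("pics/crop3.png",cv2.resize(im[170:250,270:370,::-1],None,fx=7,fy=7,interpolation=cv2.INTER_CUBIC))
w=viewer.snapshot("wrist");cv2.imwrite("pics/w3.png",w[90:370,160:520,::-1].repeat(2,0).repeat(2,1))
```

```text
5.25 [ 23.4223  20.8236 -24.1642   0.1107 -45.5237 133.2146] [0.5707 0.0376 0.0556] [-179.7068    0.4264   66.7159] F [ -8.7871 -12.2756  12.9974] [-4.6255  3.1141  0.0202] 0.04556438302917392 30.011950135231018 
MOVE [0.0005 0.0001 0.0006] [-0.0051  0.0075  0.0037]
```

View pics/w3.png

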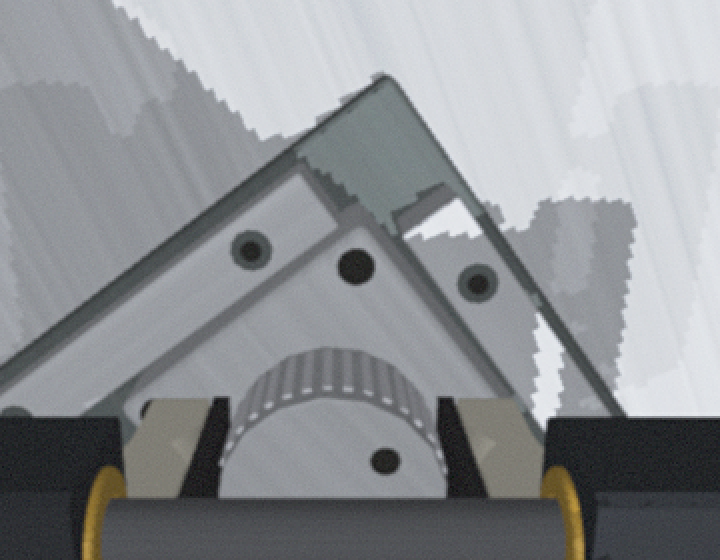

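Nearly home: the housing sides almost meet both rails, with a small wedge left at (110,405) of the crop. A bit further.

Request:
carry_out:
  rows:
    - [0.001,0,0,0,0,0]
    - [0.002,0,0,0,0,0]
    - [0.003,0,0,0,0,0]
    - [0.003,0,0,0,0,0]

```text
clock: 5.85
tool_pos: [0.5708, 0.0381, 0.0557]
orientation: [-179.6, 0.6, 66.7]
force: [-9.6, -22.1, 16.8]
opening: 0.0458
gripper_force: 30.0
```

Run:
```python
from h import *
delta([.571,.038,.055],66.5)
```

```text
5.85 [ 23.5315  20.9041 -24.0724   0.243  -45.7243 132.998 ] [0.5708 0.0381 0.0557] [-179.6476    0.63     66.7021] F [ -9.5939 -22.1143  16.7989] [-8.4148  3.3859  0.0431] 0.045845367860260604 30.02018541097641 
MOVE [-0.      0.0002  0.0007] [-0.0061  0.011   0.0035]
```

Request:
carry_out:
  rows:
    - [0.0005,0.001,0,0,0,0]
    - [0.001,0.002,0,0,0,0]
    - [0.001,0.003,0,0,0,0]
    - [0.001,0.003,0,0,0,0]

```text
clock: 6.35
tool_pos: [0.5711, 0.0379, 0.0555]
orientation: [-179.4, 0.7, 66.7]
force: [-19.6, -17.0, 26.2]
opening: 0.0453
gripper_force: 30.0
```

Run:
```python
from h import *
delta([.571,.038,.055],66.5)
w=viewer.snapshot("wrist");cv2.imwrite("pics/w4.png",w[90:370,160:520,::-1].repeat(2,0).repeat(2,1))
```

```text
6.35 [ 23.4257  21.0773 -23.7578   0.1058 -46.1129 133.1597] [0.5711 0.0379 0.0555] [-179.4062    0.7428   66.6633] F [-19.5897 -16.9925  26.2251] [-6.5236  7.4526 -0.0137] 0.045280132232700596 30.020395517349243 
MOVE [ 0.0001 -0.0002  0.0005] [-0.0103  0.013   0.0028]
```

View pics/w4.png

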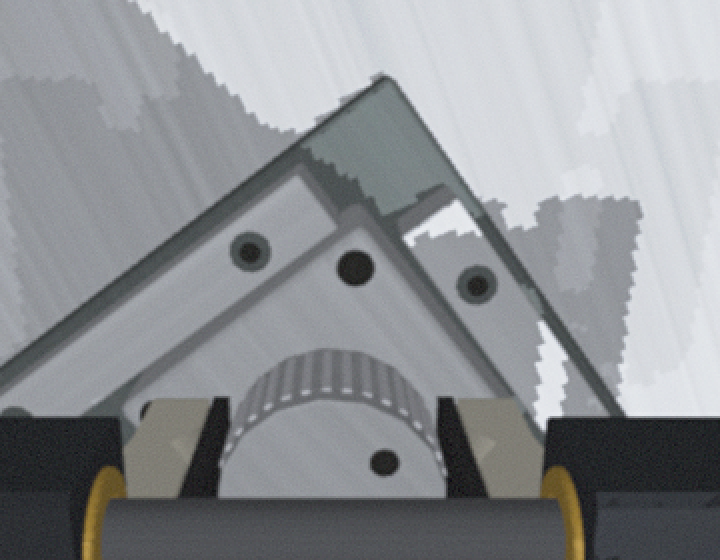

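Both sides now look seated. I'll measure the squareness from the edge lines.

Run:
```python
from h import *
o=telemetry.get_obs();w=viewer.snapshot("wrist");i=viewer.camera_info("wrist");T=wristT(o,i);K=i['intrinsics']
g=cv2.cvtColor(w,cv2.COLOR_RGB2GRAY)
L=cv2.createLineSegmentDetector(0).detect(g)[0].reshape(-1,4)
a=np.radians(13.2);c=np.array([.5158,-.0507]);Rf=np.array([[np.cos(a),np.sin(a)],[-np.sin(a),np.cos(a)]])
for l in L:
    if np.hypot(*(l[2:]-l[:2]))<35 or l[[1,3]].max()>320: continue
    P=cast(l.reshape(2,2),.048,K,T)[:,:2];Q=cast(l.reshape(2,2),.036,K,T)[:,:2]
    d=P[1]-P[0];print(l.round(), "ang-13.2 mod90: %.2f"%((np.degrees(np.arctan2(d[1],d[0]))-13.2+45)%90-45),"fix@.048",((P-c)@Rf.T*1000).round(1).tolist(),"@.036",((Q.mean(0)-c)@Rf.T*1000).round(1))
```

```text
[472. 298. 557. 298.] ang-13.2 mod90: -36.33 fix@.048 [[128.6, 35.3], [160.0, 12.1]] @.036 [145.8  15.2]
[434. 298. 469. 298.] ang-13.2 mod90: -36.24 fix@.048 [[114.7, 45.5], [127.7, 36.0]] @.036 [121.   33.6]
[ 96. 298. 218. 297.] ang-13.2 mod90: -36.03 fix@.048 [[-12.5, 139.1], [34.0, 105.3]] @.036 [  2.5 120.9]
[355. 126. 473. 297.] ang-13.2 mod90: -0.08 fix@.048 [[129.4, 129.7], [129.3, 35.1]] @.036 [129.7  78.3]
[463. 297. 353. 133.] ang-13.2 mod90: -1.11 fix@.048 [[125.4, 38.3], [127.2, 127.8]] @.036 [126.5  79. ]
[126. 298. 351. 126.] ang-13.2 mod90: -0.01 fix@.048 [[-0.8, 130.7], [128.0, 130.6]] @.036 [ 59.2 130. ]
[360. 209. 431. 305.] ang-13.2 mod90: 0.11 fix@.048 [[111.5, 100.5], [111.6, 43.1]] @.036 [110.6  66.9]
[639. 252. 598. 233.] ang-13.2 mod90: 29.46 fix@.048 [[199.3, 11.1], [188.5, 30.3]] @.036 [199.  12.]
[ 66. 187.  30. 197.] ang-13.2 mod90: -21.55 fix@.048 [[16.4, 182.8], [0.5, 189.1]] @.036 [  0.  189.4]
[114.  69.  66. 187.] ang-13.2 mod90: 21.99 fix@.048 [[66.4, 203.1], [16.4, 182.8]] @.036 [ 35.4 196.9]
[200. 297. 327. 204.] ang-13.2 mod90: 0.06 fix@.048 [[2
[... 687 characters left out ...]
g-13.2 mod90: 1.09 fix@.048 [[104.8, 108.0], [36.8, 106.7]] @.036 [ 66.9 105. ]
[353. 131. 311. 162.] ang-13.2 mod90: -0.70 fix@.048 [[127.8, 128.7], [106.7, 129.0]] @.036 [116.7 128.1]
[  6.   0. 113.  65.] ang-13.2 mod90: 22.19 fix@.048 [[51.3, 243.6], [67.4, 204.1]] @.036 [ 54.6 230.1]
[76. 57. -0. 11.] ang-13.2 mod90: 22.08 fix@.048 [[57.9, 214.8], [46.6, 242.7]] @.036 [ 47.  235.3]
[408. 289. 340. 202.] ang-13.2 mod90: 1.39 fix@.048 [[107.3, 56.9], [106.0, 108.0]] @.036 [105.4  78.3]
[ 33. 181.  78.  60.] ang-13.2 mod90: 22.25 fix@.048 [[6.7, 192.8], [57.6, 213.7]] @.036 [ 25.4 207.9]
[413. 286. 341. 192.] ang-13.2 mod90: 1.06 fix@.048 [[110.0, 56.6], [109.0, 111.5]] @.036 [108.4  80. ]
```

The edges sit about 1.1° off square, with the +x side about 1 mm short. That's within tolerance, and the clockwise screwing torque should square it further. I'll start screwing while following the thread down.

Request:
carry_out:
  rows:
    - [0.0005,0.0005,0,0,0,0.1]
    - [0.0005,0.0005,0,0,0,0.2]
    - [0.0005,0.0005,0.0001,0,0,0.3]
    - [0.0005,0.0005,0.0002,0,0,0.4]
    - [0.0005,0.0005,0.0002,0,0,0.5]
    - [0.0005,0.0005,0.0003,0,0,0.6]
    - [0.0005,0.0005,0.0003,0,0,0.7]
    - [0.0005,0.0005,0.0003,0,0,0.7]

```text
clock: 7.45
tool_pos: [0.5728, 0.0367, 0.0554]
orientation: [179.9, 0.9, 26.5]
force: [-14.9, -26.1, 22.4]
opening: 0.0456
gripper_force: 30.0
```

```bash
cat > m.py <<'E'
from h import *
import sys
o=telemetry.get_obs();w=viewer.snapshot("wrist");i=viewer.camera_info("wrist");T=wristT(o,i);K=i['intrinsics']
cv2.imwrite(sys.argv[1],w[:,:,::-1])
print(o['clock'],o['joint_pos'],o['tool_pos'],o['orientation'],"F",o['force'],o['moment'],o['gripper_force'])
a=np.radians(13.2);c=np.array([.5158,-.0507]);Rf=np.array([[np.cos(a),np.sin(a)],[-np.sin(a),np.cos(a)]])
print("Ffix",Rf@o['force'][:2],"tcp fix",Rf@(o['tool_pos'][:2]-c)*1000)
for l in cv2.createLineSegmentDetector(0).detect(cv2.cvtColor(w,cv2.COLOR_RGB2GRAY))[0].reshape(-1,4):
    if np.hypot(*(l[2:]-l[:2]))<35 or l[[1,3]].max()>330: continue
    P=(cast(l.reshape(2,2),.048,K,T)[:,:2]-c)@Rf.T*1000;Q=(cast(l.reshape(2,2),.036,K,T)[:,:2]-c)@Rf.T*1000
    d=P[1]-P[0];an=(np.degrees(np.arctan2(d[1],d[0]))+45)%90-45
    k=int(abs(d[0])>abs(d[1]))
    if abs(an)<4 and 100<P[:,k].mean()<115: print("xy"[k],"ang %.2f"%an,"@.048 %.1f"%P[:,k].mean(),"@.036 %.1f"%Q[:,k].mean(),l.round())
E
python3 m.py pics/w5.png
```

```text
7.45 [ 23.3277  21.1784 -23.6875   0.2716 -46.0539  92.9746] [0.5728 0.0367 0.0554] [179.8555   0.9288  26.4911] F [-14.9312 -26.0712  22.4013] [-9.9027  5.2986  0.0701] 30.02485066652298
Ffix [-20.4901 -21.9729] tcp fix [75.4353 72.1068]
x ang -0.14 @.048 114.0 @.036 110.9 [292. 209. 638. 288.]
x ang 1.37 @.048 107.5 @.036 104.0 [418. 251. 268. 221.]
y ang 1.04 @.048 108.0 @.036 109.1 [252. 287. 262. 228.]
y ang 0.77 @.048 106.5 @.036 107.5 [262. 243. 255. 287.]
```

The moment stays at thread friction (0.07 N·m). The down-force adds plate friction, so I'll ease it off, push into the +x rail, and re-measure.

Request:
carry_out:
  rows:
    - [0.0,0.0,-0.001,0,0,0]
    - [0.001,0,-0.0015,0,0,0]
    - [0.002,0.0003,-0.0015,0,0,0]
    - [0.002,0.0003,-0.0015,0,0,0]

```text
clock: 8.0
tool_pos: [0.5733, 0.037, 0.0558]
orientation: [179.9, 1.1, 26.5]
force: [-15.3, -26.2, 18.4]
opening: 0.0455
gripper_force: 30.0
```

```bash
python3 m.py pics/w6.png
```

```text
8.0 [ 23.3044  21.2762 -23.4268   0.2215 -46.3848  93.0813] [0.5733 0.037  0.0558] [179.9013   1.0949  26.5391] F [-15.2679 -26.1967  18.4416] [-9.924   5.7129  0.134 ] 30.021980702877045
Ffix [-20.8466 -22.0181] tcp fix [76.0017 72.22  ]
x ang -0.26 @.048 114.1 @.036 110.9 [293. 210. 638. 290.]
x ang 1.35 @.048 107.8 @.036 104.2 [417. 251. 268. 221.]
y ang 1.13 @.048 108.1 @.036 109.2 [252. 287. 262. 228.]
y ang 1.08 @.048 106.7 @.036 107.7 [264. 232. 255. 286.]
```

View pics/w6.png

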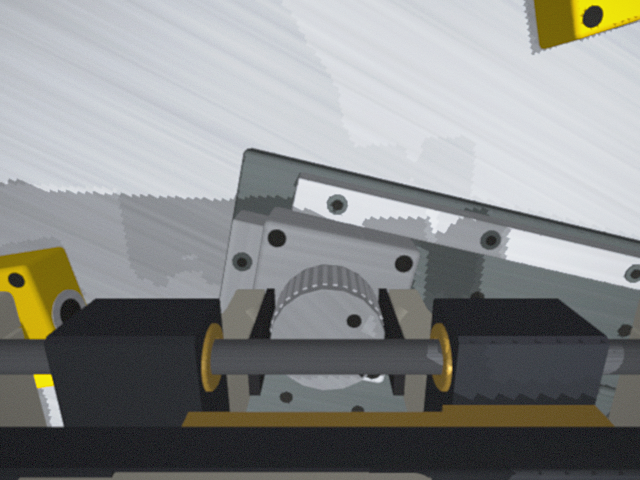

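The housing hugs both rails, with the +x gap slightly wider at its left end (16 px against 12 px). The tool has tilted about 1° under the push, which tips the housing, so I'll straighten the tool.

Request:
carry_out:
  rows:
    - [0,0,0,-0.004,0.008,0]
    - [0,0,0,-0.009,0.018,0]
    - [0,0,0,-0.009,0.018,0]
    - [0,0,0,-0.009,0.018,0]

```text
clock: 8.55
tool_pos: [0.5735, 0.037, 0.0557]
orientation: [179.4, 0.0, 26.5]
force: [-13.8, -27.1, 16.8]
opening: 0.0449
gripper_force: 30.0
```

```bash
python3 m.py pics/w7.png
```

```text
8.55 [ 23.6201  20.689  -24.698    0.8877 -44.6158  92.2855] [0.5735 0.037  0.0557] [179.3773   0.031   26.5373] F [-13.7509 -27.0678  16.7663] [-10.1402   5.2087  -0.1149] 30.006602704524994
Ffix [-19.5685 -23.2126] tcp fix [76.1807 72.1971]
x ang -0.07 @.048 113.8 @.036 110.9 [292. 211. 639. 290.]
x ang 1.68 @.048 107.9 @.036 104.6 [416. 250. 268. 222.]
y ang 1.37 @.048 108.1 @.036 109.2 [252. 287. 261. 229.]
y ang 1.34 @.048 106.7 @.036 107.7 [265. 228. 255. 286.]
```

The push acts high on the cap, so too much lateral force tips the block. I'll ease the lateral push and see whether it settles square.

Request:
carry_out:
  rows:
    - [-0.001,0.001,0,0,0,0]
    - [-0.0025,0.002,0,0,0,0]
    - [-0.0025,0.002,0,0,0,0]

```text
clock: 8.98
tool_pos: [0.5738, 0.0364, 0.0555]
orientation: [179.5, -0.2, 26.5]
force: [-11.1, -17.6, 11.1]
opening: 0.0451
gripper_force: 30.0
```

```bash
python3 m.py pics/w8.png
```

```text
8.975 [ 23.4867  20.6109 -24.7975   0.761  -44.3399  92.5126] [0.5738 0.0364 0.0555] [179.4553  -0.2255  26.5435] F [-11.0853 -17.5507  11.0691] [-6.4073  4.2127  0.0255] 30.00150829553604
Ffix [-14.8001 -14.5556] tcp fix [76.3241 71.5516]
x ang -0.05 @.048 113.7 @.036 110.8 [291. 211. 638. 290.]
x ang 2.13 @.048 108.2 @.036 105.0 [414. 249. 267. 221.]
y ang 1.62 @.048 107.9 @.036 109.0 [251. 286. 260. 229.]
y ang 1.83 @.048 106.4 @.036 107.5 [264. 228. 254. 287.]
```

It's still about 2° counter-clockwise, probably jammed by friction under the diagonal push. I'll release the y push, push along +x alone with a little clockwise turn, and re-measure.

Request:
carry_out:
  rows:
    - [-0.001,0.004,-0.001,0,0,0]
    - [0.001,0.0045,-0.001,0,0,0.05]
    - [0.003,0.005,-0.001,0,0,0.1]
    - [0.004,0.005,-0.001,0,0,0.15]
    - [0.004,0.005,-0.001,0,0,0.2]
    - [0.004,0.005,-0.001,0,0,0.2]

```text
clock: 9.78
tool_pos: [0.576, 0.0358, 0.0555]
orientation: [179.7, -0.1, 15.0]
force: [-24.3, -0.9, 16.0]
opening: 0.0453
gripper_force: 30.0
```

```bash
python3 m.py pics/w9.png
```

```text
9.775 [ 23.1728  20.9435 -24.1015   0.4171 -44.9458  81.5195] [0.576  0.0358 0.0555] [179.7097  -0.0517  14.9876] F [-24.3247  -0.9065  16.0037] [-0.3109  9.2266 -0.1376] 30.004114508628845
Ffix [-23.889   4.672] tcp fix [78.3931 70.4816]
x ang -0.20 @.048 114.2 @.036 111.0 [283. 224. 638. 234.]
x ang 1.49 @.048 109.9 @.036 106.4 [402. 235. 249. 235.]
y ang 2.04 @.048 107.5 @.036 109.9 [248. 286. 246. 247.]
```

Request:
carry_out:
  rows:
    - [0,-0.0015,0,0,0,0]
    - [0,-0.003,0,0,0,0.05]
    - [0,-0.0045,0,0,0,0.1]
    - [0,-0.006,0,0,0,0.15]
    - [0,-0.006,0,0,0,0.15]

```text
clock: 10.45
tool_pos: [0.576, 0.0368, 0.0559]
orientation: [179.4, -0.1, 6.4]
force: [-11.1, -28.6, 10.4]
opening: 0.0456
gripper_force: 30.0
```

```bash
python3 m.py pics/w10.png
python3 - <<'E'
import cv2
im=cv2.imread("pics/w10.png");cv2.imwrite("pics/w10c.png",cv2.resize(im[170:350,180:440],None,fx=3,fy=3,interpolation=cv2.INTER_CUBIC))
E
```

```text
10.45 [ 23.5047  20.9037 -24.3062   0.9069 -44.869   72.2998] [0.576  0.0368 0.0559] [179.3663  -0.1157   6.4483] F [-11.0517 -28.6404  10.4021] [-11.0294   4.3467   0.0205] 30.019744634628296
Ffix [-17.2997 -25.36  ] tcp fix [78.6282 71.427 ]
x ang -0.12 @.048 114.1 @.036 110.9 [265. 232. 638. 189.]
x ang 0.64 @.048 110.2 @.036 106.7 [393. 225. 243. 245.]
```

View pics/w10c.png

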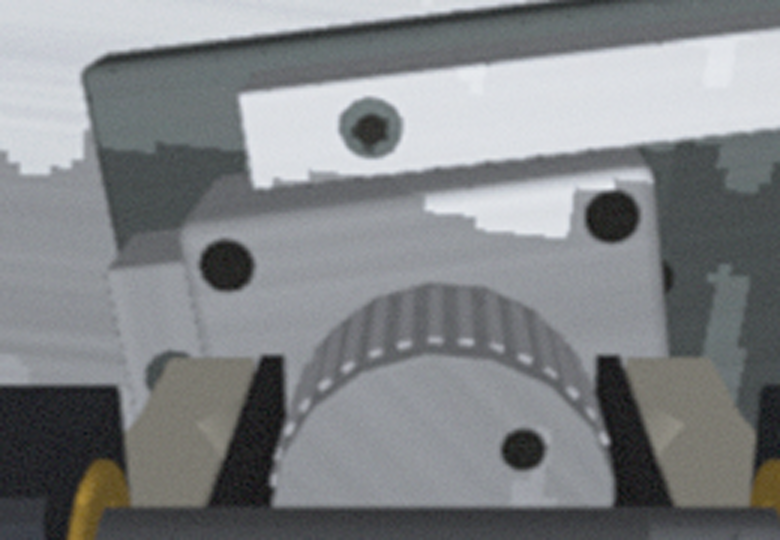

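The housing now lies flush on both rails and 0.8° from square: rail edge at crop (250–780, 185–130), housing edge (190,225)–(650,165). The cap sits about 4 mm back of the pad centre, so I'll turn about the cap axis and keep screwing.

Request:
carry_out:
  rows:
    - [-0.0001,0.0006,0.0001,0,0,0.15]
    - [-0.0002,0.0011,0.0001,0,0,0.3]
    - [-0.0004,0.0016,0.0002,0,0,0.45]
    - [-0.0007,0.0021,0.0003,0,0,0.6]
    - [-0.001,0.0026,0.0004,0,0,0.75]
    - [-0.0014,0.003,0.0004,0,0,0.9]
    - [-0.0014,0.003,0.0004,0,0,0.9]

```text
clock: 11.38
tool_pos: [0.5746, 0.0339, 0.0551]
orientation: [179.7, -0.5, -45.2]
force: [-11.6, -27.0, 8.4]
opening: 0.0453
gripper_force: 30.0
```

```bash
python3 m.py pics/w11.png
```

```text
11.375 [ 23.2532  20.8544 -24.504    0.8435 -44.7431  20.9095] [0.5746 0.0339 0.0551] [179.6907  -0.5163 -45.2362] F [-11.5534 -26.9915   8.3584] [-10.2416   4.6657  -0.1014] 30.024114847183228
Ffix [-17.4117 -23.6401] tcp fix [76.5391 68.9393]
x ang -0.10 @.048 111.4 @.036 110.9 [245. 288. 418.  -0.]
x ang 0.42 @.048 109.8 @.036 109.1 [298. 207. 250. 288.]
```

```bash
cat > s.py <<'E'
from h import *
o=telemetry.get_obs();print(o['clock'],o['joint_pos'][5],o['tool_pos'],o['orientation'],"F",o['force'],"M",o['moment'],o['tau'][5])
E
python3 s.py
```

```text
11.425 21.00377997840443 [0.5746 0.0339 0.0551] [179.6912  -0.5159 -45.1425] F [-12.2638 -26.0491   9.3914] M [-10.2174   4.5784  -0.077 ] -0.31945064663887024
```

Request:
carry_out:
  rows:
    - [0,0.0003,0,0,0,0.08]
    - [0,0.0006,0.0001,0,0,0.15]

```text
clock: 11.68
tool_pos: [0.5742, 0.0336, 0.055]
orientation: [179.8, -0.6, -53.8]
force: [-12.7, -27.0, 10.0]
opening: 0.0449
gripper_force: 30.0
```

```bash
python3 s.py
```

```text
11.675 12.332206762215545 [0.5742 0.0336 0.055 ] [179.7765  -0.5555 -53.8347] F [-12.6897 -27.0356   9.9688] M [-9.864   4.7603  0.0652] 0.7257123850286007
```

Request:
carry_out:
  rows:
    - [0,0.0003,0,0,0,0.08]
    - [0,0.0006,0.0001,0,0,0.15]

```text
clock: 11.92
tool_pos: [0.5737, 0.0333, 0.0549]
orientation: [179.9, -0.6, -62.4]
force: [-13.6, -26.2, 9.8]
opening: 0.0455
gripper_force: 30.0
```

```bash
python3 s.py
```

```text
11.925 3.7503159480062815 [0.5737 0.0333 0.0549] [179.8661  -0.5788 -62.43  ] F [-13.5965 -26.1886   9.8057] M [-9.6179  4.8527  0.0537] 0.7208290323615074
```

Request:
carry_out:
  rows:
    - [0,0.0003,0,0,0,0.08]
    - [0,0.0006,0.0001,0,0,0.15]

```text
clock: 12.18
tool_pos: [0.5732, 0.0331, 0.0548]
orientation: [180.0, -0.6, -71.0]
force: [-12.6, -26.7, 10.3]
opening: 0.0454
gripper_force: 30.0
```

```bash
python3 s.py
```

```text
12.175 -4.841371196813558 [0.5732 0.0331 0.0548] [179.9648  -0.5865 -71.0276] F [-12.5611 -26.6771  10.3246] M [-9.5425  4.8095  0.0506] 0.7326282933354378
```

Request:
carry_out:
  rows:
    - [0,0.0003,0,0,0,0.08]
    - [0,0.0006,0.0001,0,0,0.15]

```text
clock: 12.42
tool_pos: [0.5728, 0.033, 0.0548]
orientation: [-179.9, -0.6, -79.6]
force: [-12.4, -25.0, 10.0]
opening: 0.0453
gripper_force: 30.0
```

```bash
python3 s.py
```

```text
12.425 -13.442643543077676 [0.5728 0.033  0.0548] [-179.9275   -0.5783  -79.6205] F [-12.3512 -24.957    9.9763] M [-9.4183  4.7974  0.0621] 0.7456125319004059
```

Request:
carry_out:
  rows:
    - [0,0.0003,0,0,0,0.08]
    - [0,0.0006,0.0001,0,0,0.15]

```text
clock: 12.68
tool_pos: [0.5723, 0.033, 0.0547]
orientation: [-179.8, -0.6, -88.2]
force: [-11.8, -25.4, 10.3]
opening: 0.0453
gripper_force: 30.0
```

```bash
python3 s.py
```

```text
12.675 -22.055054332685543 [0.5723 0.033  0.0547] [-179.8338   -0.5543  -88.2184] F [-11.8454 -25.4243  10.2594] M [-9.2647  4.7702 -0.0008] 0.7598669081926346
```

Request:
carry_out:
  rows:
    - [0,0.0003,0,0,0,0.08]
    - [0,0.0006,0.0001,0,0,0.15]

```text
clock: 12.92
tool_pos: [0.5718, 0.033, 0.0547]
orientation: [-179.7, -0.5, -96.8]
force: [-12.5, -26.1, 9.7]
opening: 0.0453
gripper_force: 30.0
```

```bash
python3 m.py pics/w12.png;python3 s.py
```

```text
12.925 [ 23.2739  20.6356 -24.931    0.8253 -44.4649 -30.6739] [0.5718 0.033  0.0547] [-179.7349   -0.5146  -96.812 ] F [-12.4811 -26.0913   9.715 ] [-9.1389  4.6159  0.0233] 30.013785660266876
Ffix [-18.1093 -22.5519] tcp fix [73.6775 68.7337]
x ang 0.03 @.048 106.1 @.036 110.5 [231. 256. 113.  -0.]
x ang -0.34 @.048 100.4 @.036 104.3 [225. 213. 207. 172.]
12.975 -30.87524401561602 [0.5718 0.033  0.0547] [-179.7348   -0.5146  -97.013 ] F [-12.4407 -26.3562   9.2804] M [-9.2945  4.5846 -0.1152] 0.4301763419061899
```

Request:
carry_out:
  rows:
    - [0,0.0003,0,0,0,0.08]
    - [0,0.0006,0.0001,0,0,0.15]

```text
clock: 13.22
tool_pos: [0.5713, 0.0331, 0.0546]
orientation: [-179.7, -0.5, -105.4]
force: [-11.6, -25.1, 11.1]
opening: 0.0454
gripper_force: 30.0
```

```bash
cat >> s.py <<'E'
w=viewer.snapshot("wrist");g=cv2.cvtColor(w,cv2.COLOR_RGB2GRAY)[285:338,275:385]
n,l,st,ce=cv2.connectedComponentsWithStats((g<60).astype(np.uint8))
print([(c+[275,285]).round(1).tolist()+[int(s[4])] for s,c in zip(st[1:],ce[1:]) if 40<s[4]<600])
E
python3 s.py
```

```text
13.225 -39.3005022650721 [0.5713 0.0331 0.0546] [-179.6564   -0.4663 -105.4057] F [-11.5849 -25.103   11.0526] M [-9.1913  4.5051  0.045 ] 0.8025509119033813
[[382.0, 301.4, 142], [352.6, 317.7, 126]]
```

Request:
carry_out:
  rows:
    - [0,0.0003,0,0,0,0.08]
    - [0,0.0006,0.0001,0,0,0.15]

```text
clock: 13.52
tool_pos: [0.5709, 0.0333, 0.0545]
orientation: [-179.6, -0.4, -114.0]
force: [-10.5, -25.9, 10.7]
opening: 0.0453
gripper_force: 30.0
```

```bash
python3 s.py
```

```text
13.525 -47.94119007850096 [0.5709 0.0333 0.0545] [-179.5767   -0.3983 -114.0033] F [-10.5433 -25.9081  10.6974] M [-9.2703  4.4286 -0.1035] 0.8185063116252422
[[382.0, 301.7, 143], [352.2, 317.7, 124]]
```

Request:
carry_out:
  rows:
    - [0,0.0003,0,0,0,0.08]
    - [0,0.0006,0.0001,0,0,0.15]

```text
clock: 13.82
tool_pos: [0.5705, 0.034, 0.0543]
orientation: [-179.5, -0.3, -122.6]
force: [-11.0, -19.4, 5.2]
opening: 0.0453
gripper_force: 30.0
```

```bash
python3 s.py
```

```text
13.825 -56.553160283913414 [0.5705 0.034  0.0543] [-179.5153   -0.2877 -122.5649] F [-10.9862 -19.4483   5.1633] M [-6.919   3.86    0.4573] 0.2911950834095478
[[382.2, 304.2, 156], [351.2, 315.3, 124]]
```

The moment jumped to 0.46 N·m, so that's the stop. I'll hold it there briefly and check the housing.

Request:
carry_out:
  rows:
    - [0,0,0,0,0,-0.015]

```text
clock: 14.0
tool_pos: [0.5711, 0.0344, 0.0546]
orientation: [-179.5, -0.2, -121.6]
force: [-10.9, -22.1, 7.8]
opening: 0.0457
gripper_force: 30.0
```

```bash
python3 s.py; python3 m.py pics/w13.png
```

```text
14.0 -55.57963641531523 [0.5711 0.0344 0.0546] [-179.4791   -0.2399 -121.574 ] F [-10.8804 -22.0968   7.755 ] M [-8.3042  3.8362 -0.1431] -0.38847425021231174
[[382.2, 304.1, 152], [351.2, 314.8, 125]]
14.05 [ 23.4223  20.5351 -25.1159   0.8045 -44.2534 -55.5215] [0.5711 0.0344 0.0545] [-179.4839   -0.2419 -121.5245] F [-10.3739 -22.1608   7.715 ] [-8.2068  3.8537 -0.1405] 30.007173120975494
Ffix [-15.1603 -19.2064] tcp fix [73.2369 70.1815]
y ang -0.07 @.048 101.2 @.036 107.5 [639. 118. 429. 294.]
x ang -0.03 @.048 103.8 @.036 110.2 [225. 294.  -1. 100.]
```

View pics/w13.png

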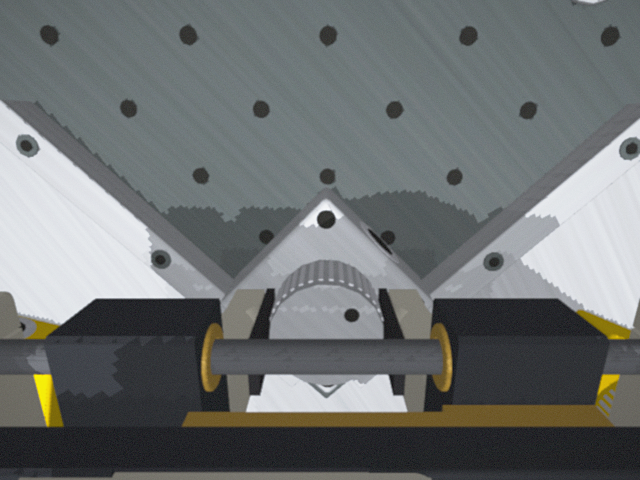

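The wrist view shows the housing seated, its back corner at (326,196) symmetric between the rails. I'll re-seat the cap gently for a confirmed dwell, then measure the housing's back edges.

Request:
carry_out:
  rows:
    - [0,0,0,0,0,0.01]
    - [0,0,0,0,0,0.01]

```text
clock: 14.35
tool_pos: [0.5709, 0.0343, 0.0544]
orientation: [-179.5, -0.3, -122.2]
force: [-10.8, -21.8, 8.1]
opening: 0.0453
gripper_force: 30.0
```

```bash
sed -i 's/100<P\[:,k\].mean()<115/(100<P[:,k].mean()<115 or 25<P[:,k].mean()<48)/; s/<35 or/<28 or/' m.py; python3 s.py; python3 m.py pics/w14.png
```

```text
14.35 -56.15430531019309 [0.5709 0.0343 0.0544] [-179.4954   -0.2527 -122.1553] F [-10.8039 -21.8292   8.093 ] M [-8.0546  4.0607  0.0806] -0.24147799238562584
[[382.2, 304.0, 152], [351.0, 314.7, 126]]
14.4 [ 23.4298  20.5373 -25.1239   0.8025 -44.2642 -56.1467] [0.5709 0.0344 0.0544] [-179.4942   -0.2528 -122.1437] F [-11.174  -21.7716   8.4036] [-8.0634  4.0489  0.0408] 30.008104741573334
Ffix [-15.8504 -18.6447] tcp fix [73.0707 70.2318]
y ang -0.07 @.048 101.2 @.036 107.4 [639. 113. 428. 294.]
x ang -0.00 @.048 103.8 @.036 110.2 [223. 294.  -0. 105.]
x ang 0.86 @.048 37.9 @.036 39.6 [431. 297. 325. 197.]
y ang 0.29 @.048 36.2 @.036 37.6 [324. 198. 221. 302.]
y ang 0.04 @.048 32.6 @.036 33.8 [302. 209. 233. 278.]
x ang 0.87 @.048 34.7 @.036 36.1 [370. 228. 331. 191.]
x ang 1.50 @.048 34.6 @.036 36.0 [420. 277. 391. 249.]
```

Request:
carry_out:
  rows:
    - [0,0,0,0,0,0.012]
    - [0,0,0,0,0,0.012]

```text
clock: 14.7
tool_pos: [0.5707, 0.0343, 0.0544]
orientation: [-179.5, -0.3, -122.8]
force: [-10.8, -22.0, 7.7]
opening: 0.0456
gripper_force: 30.0
```

```bash
python3 s.py
```

```text
14.7 -56.82760725300076 [0.5707 0.0343 0.0544] [-179.5025   -0.2618 -122.8216] F [-10.7717 -21.9809   7.6895] M [-7.9485  4.204   0.3314] -0.4669298976659775
[[382.3, 304.3, 151], [350.9, 314.5, 126]]
```

A static 0.33 N·m confirms the cap is bottomed. Now I back off a quarter turn about the cap axis.

Request:
carry_out:
  rows:
    - [0,-0.0003,-0.0001,0,0,-0.15]
    - [-0.0001,-0.0007,-0.0001,0,0,-0.3]
    - [-0.0002,-0.001,-0.0002,0,0,-0.45]
    - [-0.0004,-0.0013,-0.0003,0,0,-0.6]
    - [-0.0006,-0.0016,-0.0004,0,0,-0.75]
    - [-0.0009,-0.0018,-0.0004,0,0,-0.9]
    - [-0.0012,-0.002,-0.0005,0,0,-1.05]
    - [-0.0015,-0.0021,-0.0006,0,0,-1.2]

```text
clock: 15.75
tool_pos: [0.5736, 0.0344, 0.055]
orientation: [180.0, -0.6, -53.8]
force: [-9.1, -22.8, 7.8]
opening: 0.0453
gripper_force: 30.0
```

```bash
python3 s.py
```

```text
15.75 12.290098284256096 [0.5736 0.0344 0.055 ] [179.9521  -0.5675 -53.8147] F [ -9.1365 -22.7806   7.7954] M [-8.4339  3.7468 -0.0902] -1.955103948712349
[[382.0, 299.2, 118], [352.7, 315.3, 123]]
```

Request:
carry_out:
  rows:
    - [-0.0003,-0.0001,-0.0001,0,0,-0.13]
    - [-0.0006,-0.0002,-0.0001,0,0,-0.26]
    - [-0.0008,-0.0002,-0.0002,0,0,-0.37]
    - [-0.0008,-0.0002,-0.0002,0,0,-0.37]
    - [-0.0008,-0.0002,-0.0002,0,0,-0.37]
    - [-0.0008,-0.0002,-0.0002,0,0,-0.37]

```text
clock: 16.55
tool_pos: [0.574, 0.0351, 0.0553]
orientation: [179.8, -0.6, -32.9]
force: [-6.4, -24.2, 4.3]
opening: 0.0454
gripper_force: 30.0
```

```bash
python3 s.py;python3 m.py pics/w15.png
```

```text
16.55 33.12830926486738 [0.574  0.0351 0.0553] [179.7851  -0.5727 -32.8729] F [ -6.3601 -24.1997   4.2848] M [-9.0359  2.7922  0.0387] -0.11541409185156226
[[382.1, 299.6, 115], [352.8, 315.6, 128]]
16.6 [ 23.3937  20.6877 -24.7512   0.8502 -44.4246  33.1298] [0.574  0.0351 0.0553] [179.7856  -0.5724 -32.8689] F [ -5.9859 -24.7401   4.4835] [-9.0943  2.7454  0.028 ] 30.02583235502243
Ffix [-11.4772 -22.7196] tcp fix [76.2776 70.2317]
x ang -0.06 @.048 112.2 @.036 110.9 [238. 280. 509.  -0.]
x ang -0.36 @.048 110.0 @.036 108.5 [324. 199. 223. 303.]
y ang 0.38 @.048 36.5 @.036 38.1 [431. 298. 326. 200.]
y ang -0.49 @.048 32.7 @.036 34.0 [427. 283. 374. 232.]
```

View pics/w15.png

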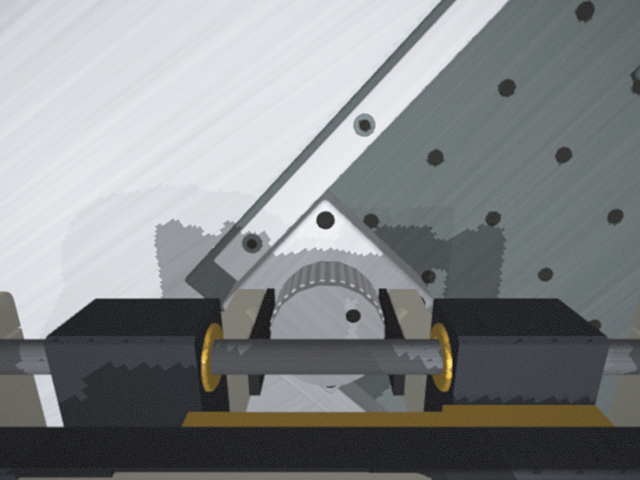

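The housing is flush against the +x rail (edges within 0.4° of square) and its back corner is where it should be. The cap turned 89.9° off the stop, gripped at 30 N and still. Handing in.

```bash
python3 -c "
from plant import workorder
print(workorder.close_job())"
```

```text
the job is handed in; nothing more can be done
None
```

I handed the job in at about 16.6 s of the 64 s, but no verdict came back: the housing is flush in the corner, within about 0.4° of square by the wrist camera. The cap was bottomed out (0.33 N·m held at the stop), backed off about 90°, and is still gripped at 30 N.

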